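# Set the sampler jars in their matching nests

## Task

Stand each of the four filled pickle jars upright in the wooden nest whose fence has the same outline and size as the jar (wide round, slim round, square, oblong), right down on the nest's floor inside the fence. They are glass: set them down rather than dropping them, never tip one over, and leave the salt shaker and the small steel cup standing where they are.

Things in the scene. Friction and masses are not known exactly. Their poses are not given: they have to be found in the camera images.
- wide_jar_centre (a point): Loose filled glass jar standing on the table, 0.1 to 0.45 kg: the wide round jar, 64 mm in diameter, 70 mm tall, straight-sided up to its 13 mm yellow lid, red-brown contents, white label band. Not to be confused with the taller stock jars in the cardboard crates along the back and the one on the scale. The point is its centre, half-way up; z is up.
- wide_nest_floor (a point): Fixed wooden nest for the wide jar: a 6 mm thick light plywood plate with a dark wooden fence, 6 mm wide and 8 mm high above the plate, that outlines a circle 78 mm across inside, on a square plate of 100 mm (7 mm play all round the jar). The fence top is 14 mm above the table. The point is the centre of the nest floor, 6 mm above the table; z is up.
- slim_jar_centre (a point): Loose filled glass jar standing on the table, 0.1 to 0.45 kg: the slim round jar, 42 mm in diameter, 84 mm tall, straight-sided up to its 13 mm yellow lid, red-brown contents, white label band. Not to be confused with the taller stock jars in the cardboard crates along the back and the one on the scale. The point is its centre, half-way up; z is up.
- slim_nest_floor (a point): Fixed wooden nest for the slim jar: a 6 mm thick light plywood plate with a dark wooden fence, 6 mm wide and 8 mm high above the plate, that outlines a circle 56 mm across inside, on a square plate of 78 mm (7 mm play all round the jar). The fence top is 14 mm above the table. The point is the centre of the nest floor, 6 mm above the table; z is up.
- square_jar_centre (a point): Loose filled glass jar standing on the table, 0.1 to 0.45 kg: the square jar, 54 x 54 mm, its sides along its x and y axes, 80 mm tall, straight-sided up to its 13 mm yellow lid, red-brown contents, white label band. Not to be confused with the taller stock jars in the cardboard crates along the back and the one on the scale. The point is its centre, half-way up; z is up.
- square_nest_floor (a point): Fixed wooden nest for the square jar: a 6 mm thick light plywood plate with a dark wooden fence, 6 mm wide and 8 mm high above the plate, that outlines a square 68 x 68 mm inside, sides along its x and y axes, on a square plate of 90 mm (7 mm play all round the jar). The fence top is 14 mm above the table. The point is the centre of the nest floor, 6 mm above the table; z is up.
- oblong_jar_centre (a point): Loose filled glass jar standing on the table, 0.1 to 0.45 kg: the oblong jar, 42 mm along its x axis and 84 mm along its y axis, 76 mm tall, straight-sided up to its 13 mm yellow lid, red-brown contents, white label band. Not to be confused with the taller stock jars in the cardboard crates along the back and the one on the scale. The point is its centre, half-way up; z is up.
- oblong_nest_floor (a point): Fixed wooden nest for the oblong jar: a 6 mm thick light plywood plate with a dark wooden fence, 6 mm wide and 8 mm high above the plate, that outlines an oblong 56 mm (its x axis) by 98 mm (its y axis) inside, on a plate of 78 x 120 mm (7 mm play all round the jar). The fence top is 14 mm above the table. The point is the centre of the nest floor, 6 mm above the table; z is up.
- shaker_centre (a point): Bystander: small white salt shaker with a steel top, 30 mm in diameter, 46 mm tall, standing loose among the jars and nests. The point is half-way up. Leave it alone.
- pinch_cup_centre (a point): Bystander: small open steel cup, 44 mm in diameter, 30 mm tall, standing loose among the jars and nests. The point is half-way up. Leave it alone.
There are look-alikes about, which are no part of the job. Leave any blue or green look-alike of the part that bears square_jar_centre alone.

How it is judged:
By the outcome, as a careful person would: the job done as asked, in the order asked, and still so for the second after the job is handed in, with the robot touching nothing.
It also fails if it takes over 109 s, if anything falls off the work surface, if the arm or the gripper's body presses on something with over 40 N, if the wrist force passes 120 N, or if a joint passes its speed limit or range.

## Robot

A 6-joint arm with a two-finger parallel gripper is mounted at the origin on the work surface. World frame = base frame: x ahead of the robot, y to its left, z up, the work surface at z = 0. Lengths are in m, angles in rad, forces in N, time in s.
With the tool pointing down it reaches from about 0.275 to 0.85 m from the base axis. Payload 5.2 kg.
Tool frame: the origin (TCP) lies on the front face of the gripper's body, between the roots of the fingers; the fingertips stand 73 mm ahead of it and the grasp point (between the pads) lies manip.grasp_offset ahead of it (manip.grasp_offset is the distance from the TCP to the grasp point, in m); z points along the fingers, y is the line along which they close (so a half turn about z gives the same grasp; the last joint's range is limited). The gripper opens to 85 mm and grips with 20 to 120 N. Pads are 22 mm wide; open, the fingers measure 114 mm over their backs; the gripper's body (76 mm by 85 mm) begins 54 mm behind the grasp point. The pads swing forward as they close: fully open they stand 13 mm farther back than shut.
Start: joints at [1.09, 0.259, 1.535, -0, 1.348, -0.203], TCP at [0.151, 0.529, 0.304] pointing down, gripper open.
Joint ranges: [-3.14, 3.14], [-0.91, 2.08], [0.19, 2.58], [-1.22, 4.36], [0.22, 2.71], [-3.12, 3.12]. Speed limits (rad/s): [2.57, 2.57, 3.14, 3.14, 3.14, 3.14].

## Interface

Orientations are given as a rotation vector (axis times angle).
In Python, from bench import manip, imaging, workorder gives the robot as it stands.
- The arm moves only by the tool drive_tool, never from a script. Its argument "targets" is a list of rows, each an object of numbers: "dx", "dy", "dz": the shift along the tool's x, y, z in m; "turn": the turn about the tool's z in degrees. In form: [{"dx": .., "dy": .., "dz": .., "turn": ..}, ...]. A call has exactly 10 rows; each row is the pose to reach, as a shift and turn from the pose commanded when the call began, along the tool's axes at that moment; what a row does not reach only later rows make up. A row lasts 1/8 s, in which the tool goes at most 62.5 mm and 10.7 degrees, less where a joint would pass 70% of its speed; a pose out of reach is approached as far as the arm can. A call with a gripper value outside its range is refused whole. "jaw" is the gripper command: -1 is shut, 1 is fully open, values between are in proportion, set as the call begins (left out, the last holds). The fingers move at their own pace and stop on an object; the grip force is fixed at half the most. Time passes only in rows, so rows that repeat a pose let the fingers close, or fill a call up. It gives the time, the measured TCP pose, the force, the opening and the grip force at its end, in the units of the state.
- manip.get_obs(): the state, without advancing time (a new reading comes with each control period).
- imaging.get_image(name): name is "scene" or "top" or "wrist"; returns a dict with "pixels" (480x640x3 uint8, red, green, blue), "fx", "fy", "cx", "cy" (pixels), "world_to_cam" (4x4, takes a point from world to camera coordinates). Camera axes: x right, y up, looking along -z (the intrinsics and any distortion apply to the point x, -y, -z); pixel columns grow to the right and rows downward; lengths in m; the calibration is good to about 2 mm. A picture is of the moment at which its call begins. There is no depth.
- workorder.sign_off(): hands the job in; it is judged then, once.
The state is a dict: "clock": time; "joint_pos": joint angles; "qvel": joint speeds; "joint_torque": joint torques, N m; "position": TCP position; "orientation": TCP orientation; "wrist_force": force on the tool from outside, world axes, zero at the start; "torque": the same for the moment, N m; "width": finger opening in m; "grip_force": force on a finger pad.
Only numpy, scipy, OpenCV 4.12 (cv2) and the standard library are available. Lean on these libraries where they do the work, as an engineer would, in place of code of your own. Each camera call takes 0.05 s, during which the arm holds its last target. There are 200 camera calls.

## Working session

There is one attempt and no reset: what is moved stays moved. The work goes in short steps, Python scripts to look and compute and a tool call to move; the robot and the scene stay as the last step left them, time stands still between calls to the robot, and variables do not carry over. Pictures are saved under pics/ and viewed, at most 15 in all, crops included, and the job is handed in when it is done.

Besides the shell and the picture viewer there is one more tool, called as name([rows], argument=value, ...), one row to a line, values as JSON. drive_tool: Moves the arm, as the interface text tells. Its arguments: {"type":"object","properties":{"targets":{"type":"array"},"jaw":{"type":"number"}},"required":["targets"]}

```bash
mkdir -p pics; python3 - <<'E'
from bench import manip, imaging
import cv2,pickle
print(manip.get_obs(), manip.grasp_offset)
for n in("top","scene"):
    d=imaging.get_image(n); cv2.imwrite(f"pics/{n}0.png",d["pixels"][:,:,::-1]); pickle.dump(d,open(n+".pkl","wb"))
    print(n,[(k,v) for k,v in d.items() if k!="pixels"])
E
```

```text
{'clock': 0.0, 'joint_pos': array([ 1.09022649e+00,  2.59315407e-01,  1.53610142e+00,  1.24431383e-05,
        1.34797585e+00, -2.02787233e-01]), 'qvel': array([-0.0006645 ,  0.00127269,  0.00011901, -0.00011944, -0.00143704,
        0.00248448]), 'joint_torque': array([ 3.29389302e-03, -4.46049786e+01, -2.90567923e+01, -2.30247688e-04,
        1.19882231e-02, -5.62337061e-05]), 'position': array([0.15060203, 0.52856408, 0.30308205]), 'orientation': array([-4.34857415e-01, -3.11072907e+00,  2.65711533e-03]), 'wrist_force': array([0.08132913, 0.02516242, 0.24034958]), 'torque': array([-0.02549738, -0.01047483,  0.0132511 ]), 'grip_force': 0.0, 'width': 0.08532437810562916} 0.0539
top [('fx', 601.9774896261515), ('fy', 601.9774896261515), ('cx', 317.80092569079477), ('cy', 245.60221390135806), ('world_to_cam', array([[-0.02651557, -0.99959274,  0.01054876,  0.00325356],
       [ 0.98232078, -0.02409825,  0.18564796, -0.51340913],
       [-0.18531815,  0.01528482,  0.9825597 , -1.17267108],
       [ 0.        ,  0.        ,  0.        ,  1.        ]]))]
scene [('fx', 471.97690011704543), ('fy', 471.97690011704543), ('cx', 314.13238405778793), ('cy', 243.68872270902347), ('world_to_cam', array([[ 0.54300562,  0.83958913, -0.01532927, -0.26087206],
       [-0.65939073,  0.43762319,  0.61130173,  0.2937685 ],
       [ 0.51995073, -0.3218323 ,  0.79124914, -1.09383417],
       [ 0.        ,  0.        ,  0.        ,  1.        ]]))]
```

View pics/top0.png

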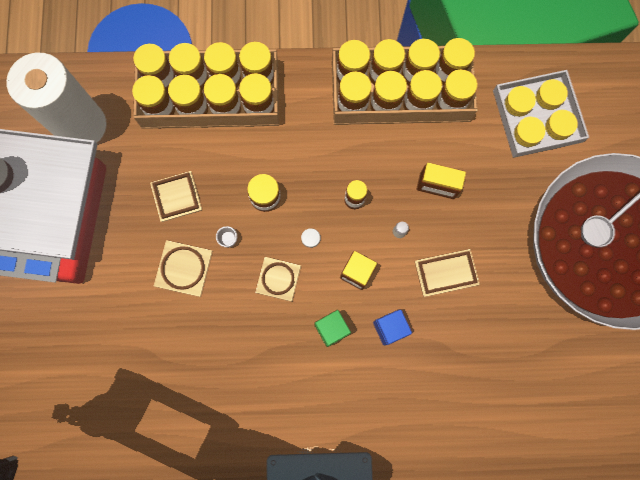

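View pics/scene0.png

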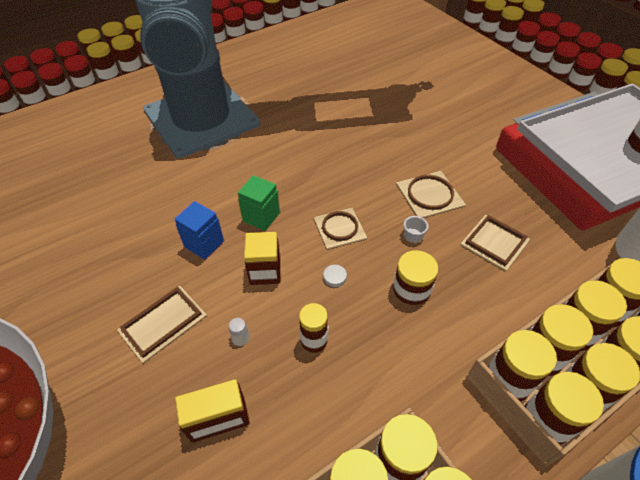

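The pictures show, in top pixels:

| Thing | Pixel | Choice |
|---|---|---|
| wide jar | (263,190) | take |
| slim jar | (357,193) | take |
| square jar | (359,270), yellow lid | take |
| oblong jar | (443,180) | take |
| green look-alike | (333,328) | leave |
| blue look-alike | (394,327) | leave |
| crate jars | (200,80), (405,75) | leave |
| tray jars | (540,112) | leave |
| jar on the scale | (0,175) | leave |
| shaker | (402,229) | leave |
| cup | (227,237) | leave |
| loose white lid | (311,238) | leave |

The nests are square (176,196), wide (183,268), slim (278,279) and oblong (447,273).

```bash
cat > h.py <<'E'
import numpy as np,cv2,pickle
def back(d,uv,z):
    W=d["world_to_cam"];R=W[:3,:3];c=-R.T@W[:3,3]
    uv=np.atleast_2d(uv).astype(float)
    r=np.c_[(uv[:,0]-d["cx"])/d["fx"],-(uv[:,1]-d["cy"])/d["fy"],-np.ones(len(uv))]@R
    return (c+r*((z-c[2])/r[:,2])[:,None])[:,:2]
def proj(d,P):
    W=d["world_to_cam"];p=np.atleast_2d(P)@W[:3,:3].T+W[:3,3]
    return np.c_[d["cx"]-d["fx"]*p[:,0]/p[:,2], d["cy"]+d["fy"]*p[:,1]/p[:,2]]
E
python3 - <<'E'
from h import *
d=pickle.load(open("top.pkl","rb"));im=d["pixels"]
W=d["world_to_cam"];print("cam",-W[:3,:3].T@W[:3,3])
J=dict(wide=(263,190,.07),slim=(357,193,.084),square=(359,270,.08),oblong=(443,180,.076))
hsv=cv2.cvtColor(im,cv2.COLOR_RGB2HSV)
y=((hsv[:,:,0]>24)&(hsv[:,:,0]<34)&(hsv[:,:,1]>190)&(hsv[:,:,2]>215)).astype(np.uint8)
n,l,s,c=cv2.connectedComponentsWithStats(y)
for k,(u,v,z) in J.items():
    i=l[v-2,u] or l[v-6,u]; cs,_=cv2.findContours((l==i).astype(np.uint8),0,1)
    p=back(d,cs[0][:,0,:]+0.,z).astype(np.float32)
    r=cv2.minAreaRect(p*1000);print(k,s[i][4],np.round(r[0],1),np.round(r[1],1),round(r[2],1),"circ",np.round(cv2.minEnclosingCircle(p*1000)[0],1),)
g=((hsv[:,:,2]<100)).astype(np.uint8)
n,l,s,c=cv2.connectedComponentsWithStats(g,connectivity=8)
for k,(u,v,w) in dict(square=(176,196,35),wide=(183,268,35),slim=(278,279,28),oblong=(447,273,40)).items():
    sub=l[v-w:v+w,u-w:u+w];ids=np.bincount(sub.ravel());ids[0]=0;i=ids.argmax()
    cs,_=cv2.findContours((l==i).astype(np.uint8),0,1);cs=max(cs,key=len)
    p=back(d,cs[:,0,:]+0.,.014).astype(np.float32)*1000
    r=cv2.minAreaRect(p);print(k,s[i],np.round(r[0],1),np.round(r[1],1),round(r[2],1))
for k,p,z in (("shaker",(402,227),.046),("cup",(227,237),.03),("disc",(311,238),.015),("green",(333,328),.09),("blue",(394,327),.09)):print(k,back(d,p,z).round(3))
cv2.imwrite("pics/c1.png",cv2.resize(im[155:355,145:485,::-1],(800,470),interpolation=cv2.INTER_CUBIC))
E
```

```text
cam [0.28710149 0.00880404 1.24749837]
wide 307200 [555.6 -22. ] [1378.6  985. ] 88.9 circ [619.2 -23.3]
slim 307200 [552.4 -21.7] [1362.2  973.3] 88.9 circ [615.3 -22.9]
square 307200 [553.3 -21.8] [1366.9  976.6] 88.9 circ [616.4 -23. ]
oblong 307200 [554.2 -21.9] [1371.6  980. ] 88.9 circ [617.6 -23.1]
square [155 176  32  12  53] [668.7 299.1] [ 7.  68.3] 19.5
wide [165 251  10  10  14] [507.5 298.7] [ 3. 26.] 45.4
slim [265 265  11   9  14] [474.6  91.1] [ 4.3 26.4] 37.8
oblong [456 256   3   1   3] [ 490.6 -299.8] [4.2 0. ] 88.6
shaker [[ 0.548 -0.183]]
cup [[0.539 0.176]]
disc [[0.536 0.003]]
green [[ 0.345 -0.034]]
blue [[ 0.344 -0.151]]
```

View pics/c1.png

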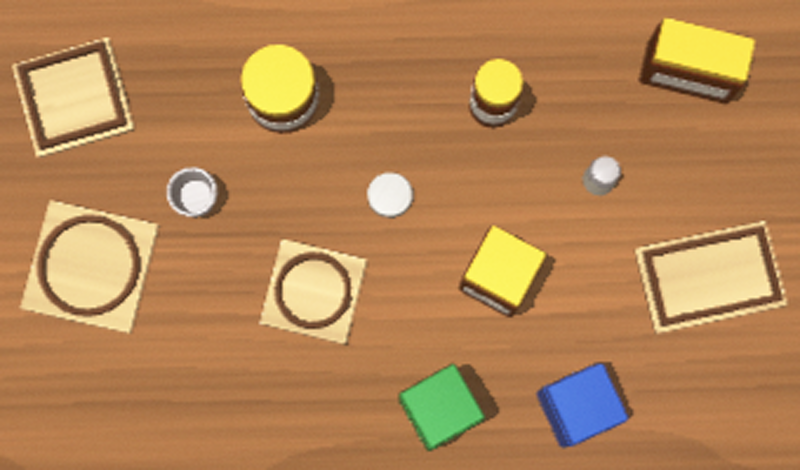

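The enlarged crop confirms the choice: yellow square jar at crop (503,268), with the green (442,405) and blue (585,405) blocks clearly different. I'll fix the segmentation next.

```bash
cat > m.py <<'E'
from h import *
d=pickle.load(open("top.pkl","rb"));im=d["pixels"]
hsv=cv2.cvtColor(im,cv2.COLOR_RGB2HSV)
for q in((263,188),(263,200),(357,188),(443,176),(440,186),(176,196),(183,268),(447,273),(300,300)):print(q,hsv[q[1],q[0]],end=" ")
print()
def go(mask,J,fit):
    n,l,s,c=cv2.connectedComponentsWithStats(mask.astype(np.uint8))
    for k,(u,v,w,z) in J.items():
        ids=np.bincount(l[v-w:v+w,u-w:u+w].ravel(),minlength=n);ids[0]=0
        keep=np.isin(l,np.where(ids>(.2*ids.max()))[0])&(l>0)
        b=np.zeros(l.shape,np.uint8);b[v-w:v+w,u-w:u+w]=keep[v-w:v+w,u-w:u+w]
        ys,xs=np.nonzero(b)
        P=np.vstack([back(d,np.c_[xs+a,ys+e],z) for a in(-.5,.5) for e in(-.5,.5)]).astype(np.float32)*1000
        r=cv2.minAreaRect(P)
        print(k,b.sum(),"c",np.round(r[0],1),np.round(r[1],1),round(r[2],1),"mean",P.mean(0).round(1),"circ",np.round(cv2.minEnclosingCircle(P)[1]*2,1))
go((hsv[:,:,0]>24)&(hsv[:,:,0]<33)&(hsv[:,:,1]>150)&(hsv[:,:,2]>200),dict(wide=(263,190,25,.07),slim=(357,193,20,.084),square=(359,270,25,.08),oblong=(443,180,30,.076)),0)
go((hsv[:,:,2]>205)&(hsv[:,:,1]<150)&(hsv[:,:,1]>60),dict(square=(176,196,33,.006),wide=(183,268,35,.006),slim=(278,279,28,.006),oblong=(447,273,40,.006)),0)
E
python3 m.py
```

```text
(263, 188) [ 28 163 252] (263, 200) [ 28 159 251] (357, 188) [ 28 167 251] (443, 176) [ 27 172 251] (440, 186) [ 11 187 112] (176, 196) [ 22  85 248] (183, 268) [ 20  94 240] (447, 273) [ 21  91 243] (300, 300) [ 14 147 192] 
wide 681 c [630.8  99.3] [60.9 60.9] 88.7 mean [630.1  99.7] circ 63.7
slim 280 c [620.1 -89.9] [40.2 39.5] 88.6 mean [619.5 -89.6] circ 41.2
square 624 c [461.7 -89.2] [51.7 51.9] 59.8 mean [461.6 -89.3] circ 68.8
oblong 680 c [ 646.8 -269.4] [81.3 39.3] 73.9 mean [ 646.8 -269.5] circ 86.9
square 906 c [638.  290.1] [67.7 68.9] 15.4 mean [638.  289.6] circ 91.6
wide 1796 c [481.5 272.5] [102. 102.] 76.0 mean [480.8 272.3] circ 141.5
slim 1062 c [454.   74.6] [81.1 80. ] 74.5 mean [453.8  75.1] circ 111.4
oblong 1457 c [ 458.3 -278.5] [ 80.  122.9] 10.7 mean [ 457.3 -276.1] circ 142.4
```

```bash
cat > plan.py <<'E'
import sys,numpy as np
from scipy.spatial.transform import Rotation as Ro
from bench import manip
o=manip.get_obs();R=Ro.from_rotvec(o["orientation"]).as_matrix();p=o["position"]
yaw=np.degrees(np.arctan2(R[1,1],R[0,1]))
print("t",round(o["clock"],2),"pos",p.round(4),"close yaw",yaw.round(1),"tilt",np.degrees(np.arccos(-R[2,2])).round(2),"j6",o["joint_pos"][5].round(2),"w",round(o["width"],4),"F",o["wrist_force"].round(1),o["grip_force"])
# each arg: x,y,z,yaw(mm,deg): shift from now
for a in sys.argv[1:]:
    v=[float(i) for i in a.split(",")]
    s=R.T@(np.array(v[:3])/1000-p)
    t=-((v[3]-yaw+90)%180-90) if len(v)>3 else 0
    print(a,"->",s.round(4),"turn",round(t,1))
E
python3 plan.py 630.5,99.5,200,90 630.5,99.5,100,90 481.5,272.5,220,90
```

```text
t 0.1 pos [0.1506 0.5286 0.3031] close yaw 74.1 tilt 0.09 j6 -0.2 w 0.0855 F [ 0.1 -0.   0.1] 0.0
630.5,99.5,200,90 -> [-0.5792 -0.2809  0.1034] turn -15.9
630.5,99.5,100,90 -> [-0.5792 -0.2807  0.2034] turn -15.9
481.5,272.5,220,90 -> [-0.3884 -0.1554  0.0833] turn -15.9
```

drive_tool([
  {"dx":-0.058,"dy":-0.028,"dz":0.01,"turn":-2},
  {"dx":-0.116,"dy":-0.056,"dz":0.02,"turn":-4},
  {"dx":-0.174,"dy":-0.084,"dz":0.03,"turn":-6},
  {"dx":-0.232,"dy":-0.112,"dz":0.04,"turn":-8},
  {"dx":-0.29,"dy":-0.14,"dz":0.05,"turn":-10},
  {"dx":-0.348,"dy":-0.168,"dz":0.06,"turn":-12},
  {"dx":-0.405,"dy":-0.197,"dz":0.07,"turn":-14},
  {"dx":-0.463,"dy":-0.225,"dz":0.08,"turn":-16},
  {"dx":-0.521,"dy":-0.253,"dz":0.09,"turn":-16},
  {"dx":-0.579,"dy":-0.281,"dz":0.1,"turn":-16},
], jaw=1)

```text
clock: 1.35
position: [0.6123, 0.1156, 0.2072]
orientation: [0.002, -3.141, -0.0]
wrist_force: [0.2, 1.1, 0.7]
width: 0.0851
grip_force: 0.0
```

```bash
python3 plan.py 630.5,99.5,100,90; python3 - <<'E'
from bench import imaging
import cv2
cv2.imwrite("pics/w1.png",imaging.get_image("wrist")["pixels"][:,:,::-1])
E
```

```text
t 1.35 pos [0.6123 0.1156 0.2072] close yaw 90.1 tilt 0.04 j6 -1.56 w 0.0851 F [0.2 1.1 0.7] 0.0
630.5,99.5,100,90 -> [-0.0183 -0.0162  0.1072] turn 0.1
```

View pics/w1.png

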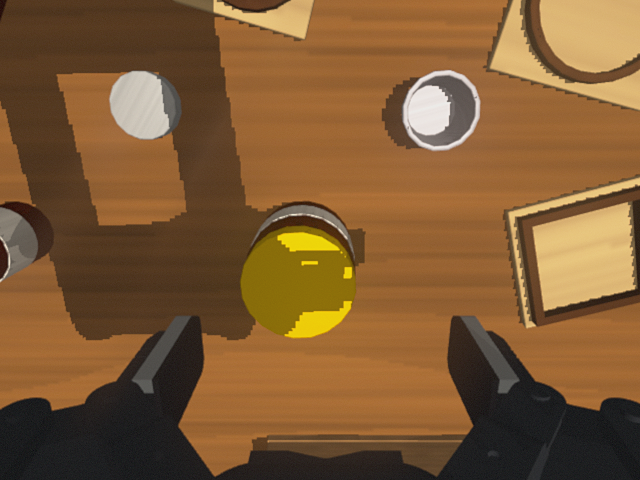

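The wrist view shows the wide jar's lid at about (298,282) between the open fingers. The arm was still settling when it was taken, so I'll finish the approach and check once it's still.

drive_tool([
  {"dx":0,"dy":0,"dz":0.01,"turn":0},
  {"dx":0,"dy":0,"dz":0.02,"turn":0},
  {"dx":0,"dy":0,"dz":0.03,"turn":0},
  {"dx":0,"dy":0,"dz":0.03,"turn":0},
  {"dx":0,"dy":0,"dz":0.03,"turn":0},
  {"dx":0,"dy":0,"dz":0.03,"turn":0},
  {"dx":0,"dy":0,"dz":0.03,"turn":0},
  {"dx":0,"dy":0,"dz":0.03,"turn":0},
  {"dx":0,"dy":0,"dz":0.03,"turn":0},
  {"dx":0,"dy":0,"dz":0.03,"turn":0},
])

```text
clock: 2.65
position: [0.6112, 0.1171, 0.1779]
orientation: [0.002, -3.142, 0.0]
wrist_force: [0.7, -0.8, -0.9]
width: 0.0852
grip_force: 0.0
```

```bash
cat > lid.py <<'E'
import sys
from h import *
from bench import imaging
z=float(sys.argv[1])
d=imaging.get_image("wrist");im=d["pixels"];cv2.imwrite("pics/%s.png"%sys.argv[2],im[:,:,::-1])
hsv=cv2.cvtColor(im,cv2.COLOR_RGB2HSV)
m=((hsv[:,:,0]>24)&(hsv[:,:,0]<33)&(hsv[:,:,1]>140)&(hsv[:,:,2]>90)).astype(np.uint8)
n,l,s,c=cv2.connectedComponentsWithStats(m)
for i in range(1,n):
    if s[i][4]>2500:
        ys,xs=np.nonzero(l==i);P=back(d,np.c_[xs,ys],z).astype(np.float32)*1000
        r=cv2.minAreaRect(P);print(s[i],np.round(r[0],1),np.round(r[1],1),round(r[2],1),"mean",P.mean(0).round(1))
E
python3 plan.py 630.5,99.5,100,90;python3 lid.py .07 w2
```

```text
t 2.65 pos [0.6112 0.1171 0.1779] close yaw 90.1 tilt 0.0 j6 -1.56 w 0.0852 F [ 0.7 -0.8 -0.9] 0.0
630.5,99.5,100,90 -> [-0.0193 -0.0177  0.0779] turn 0.1
```

drive_tool([
  {"dx":-0.01,"dy":-0.009,"dz":0,"turn":0},
  {"dx":-0.019,"dy":-0.018,"dz":0,"turn":0},
  {"dx":-0.019,"dy":-0.018,"dz":0,"turn":0},
  {"dx":-0.019,"dy":-0.018,"dz":0,"turn":0},
  {"dx":-0.019,"dy":-0.018,"dz":0,"turn":0},
  {"dx":-0.019,"dy":-0.018,"dz":0,"turn":0},
  {"dx":-0.019,"dy":-0.018,"dz":0,"turn":0},
  {"dx":-0.019,"dy":-0.018,"dz":0,"turn":0},
  {"dx":-0.019,"dy":-0.018,"dz":0,"turn":0},
  {"dx":-0.019,"dy":-0.018,"dz":0,"turn":0},
])

```text
clock: 3.95
position: [0.6301, 0.0993, 0.1779]
orientation: [0.002, -3.142, -0.0]
wrist_force: [0.9, 0.5, 0.7]
width: 0.0859
grip_force: 0.0
```

```bash
sed -i 's/>140/>110/;s/>90)/>60)/;s/>24)/>22)/;s/<33/<36/' lid.py
python3 plan.py 630.5,99.5,100,90;python3 lid.py .07 w3
```

```text
t 3.95 pos [0.6301 0.0993 0.1779] close yaw 90.1 tilt 0.0 j6 -1.59 w 0.0859 F [0.9 0.5 0.7] 0.0
630.5,99.5,100,90 -> [-0.0004  0.0002  0.0779] turn 0.1
[  262   206   135   131 13767] [626.2 100.4] [60.5 63.1] 75.8 mean [625.2 100.2]
```

View pics/w3.png

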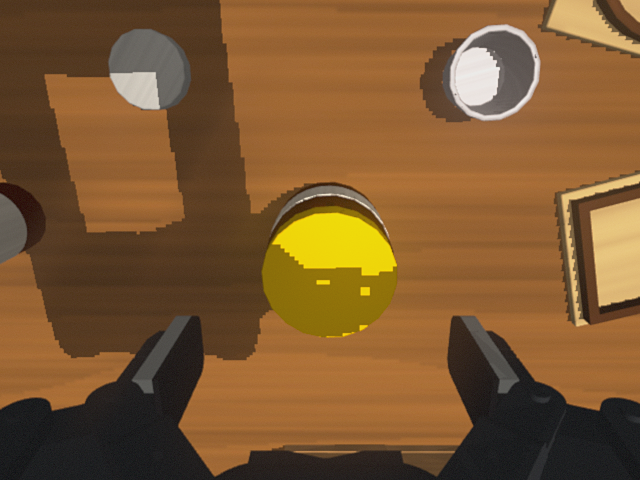

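The wrist view shows the wide jar's lid centred at about (330,270). It backprojects to within 1–4 mm of the top-camera estimate, and the lid's visible side explains the bias, so I'll grasp.

drive_tool([
  {"dx":0,"dy":0,"dz":0.015,"turn":0},
  {"dx":0,"dy":0,"dz":0.03,"turn":0},
  {"dx":0,"dy":0,"dz":0.045,"turn":0},
  {"dx":0,"dy":0,"dz":0.06,"turn":0},
  {"dx":0,"dy":0,"dz":0.07,"turn":0},
  {"dx":0,"dy":0,"dz":0.078,"turn":0},
  {"dx":0,"dy":0,"dz":0.078,"turn":0},
  {"dx":0,"dy":0,"dz":0.078,"turn":0},
  {"dx":0,"dy":0,"dz":0.078,"turn":0},
  {"dx":0,"dy":0,"dz":0.078,"turn":0},
])

```text
clock: 5.25
position: [0.6304, 0.0992, 0.1004]
orientation: [-0.002, 3.141, 0.0]
wrist_force: [1.2, 0.1, -0.6]
width: 0.0857
grip_force: 0.0
```

drive_tool([
  {"dx":0,"dy":0,"dz":0,"turn":0},
  {"dx":0,"dy":0,"dz":0,"turn":0},
  {"dx":0,"dy":0,"dz":0,"turn":0},
  {"dx":0,"dy":0,"dz":0,"turn":0},
  {"dx":0,"dy":0,"dz":0,"turn":0},
  {"dx":0,"dy":0,"dz":0,"turn":0},
  {"dx":0,"dy":0,"dz":-0.005,"turn":0},
  {"dx":0,"dy":0,"dz":-0.015,"turn":0},
  {"dx":0,"dy":0,"dz":-0.03,"turn":0},
  {"dx":0,"dy":0,"dz":-0.045,"turn":0},
], jaw=-1)

```text
clock: 6.5
position: [0.6303, 0.0992, 0.1462]
orientation: [-0.002, 3.141, 0.0]
wrist_force: [-0.2, -0.1, -2.3]
width: 0.0619
grip_force: 65.6
```

```bash
python3 plan.py 481.5,272.5,220,90 
```

```text
t 6.5 pos [0.6303 0.0992 0.1462] close yaw 90.1 tilt 0.03 j6 -1.59 w 0.0619 F [-0.2 -0.1 -2.3] 65.60241979546845
481.5,272.5,220,90 -> [ 0.1486  0.1735 -0.0739] turn 0.1
```

drive_tool([
  {"dx":0,"dy":0,"dz":-0.025,"turn":0},
  {"dx":0.01,"dy":0.01,"dz":-0.05,"turn":0},
  {"dx":0.03,"dy":0.035,"dz":-0.07,"turn":0},
  {"dx":0.055,"dy":0.065,"dz":-0.074,"turn":0},
  {"dx":0.08,"dy":0.095,"dz":-0.074,"turn":0},
  {"dx":0.105,"dy":0.125,"dz":-0.074,"turn":0},
  {"dx":0.13,"dy":0.153,"dz":-0.074,"turn":0},
  {"dx":0.144,"dy":0.168,"dz":-0.074,"turn":0},
  {"dx":0.1485,"dy":0.1735,"dz":-0.074,"turn":0},
  {"dx":0.1485,"dy":0.1735,"dz":-0.074,"turn":0},
])

```text
clock: 7.75
position: [0.4819, 0.2724, 0.2192]
orientation: [-0.003, 3.141, -0.0]
wrist_force: [0.6, -0.6, -1.1]
width: 0.0619
grip_force: 65.7
```

```bash
python3 plan.py 481.5,272.5,107,90; python3 lid.py .19 w4
```

```text
t 7.75 pos [0.4819 0.2724 0.2192] close yaw 90.1 tilt 0.05 j6 -1.26 w 0.0619 F [ 0.6 -0.6 -1.1] 65.68003952968866
481.5,272.5,107,90 -> [5.000e-04 1.000e-04 1.122e-01] turn 0.1
[  216   270   219   189 32789] [473.2 271.3] [59.5 59.7] 3.7 mean [472.4 271.5]
```

View pics/w4.png

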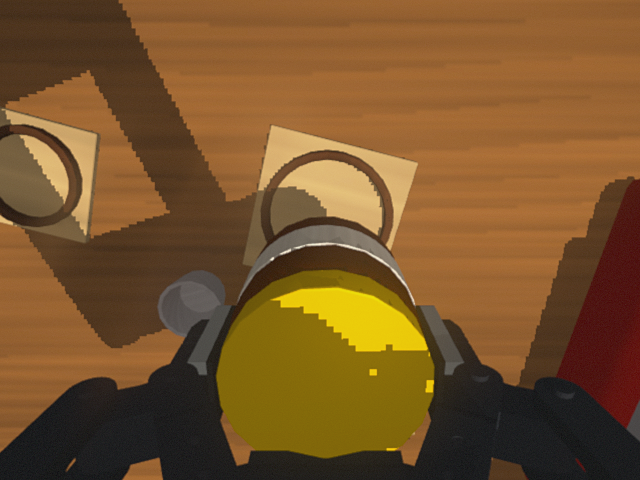

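The wrist view shows the wide jar held upright with its lid's widest points at (217,372) and (435,372). The nest's fence circle is ahead of it, around (328,205).

```bash
python3 - <<'E'
from h import *
from bench import imaging
d=imaging.get_image("wrist");im=d["pixels"]
print(back(d,[(217,372),(435,372),(326,372)],.189).round(4), back(d,[(262,213),(392,208),(327,151)],.014).round(4))
W=d["world_to_cam"];print(-W[:3,:3].T@W[:3,3])
for z,c,r in((.189,(.4815,.2725),.032),(.014,(.4815,.2725),.045)):
    a=np.linspace(0,6.28,80);P=np.c_[c[0]+r*np.cos(a),c[1]+r*np.sin(a),0*a+z]
    cv2.polylines(im,[proj(d,P).round().astype(np.int32)],True,(0,255,255),1)
cv2.imwrite("pics/w5.png",im[:,:,::-1])
E
```

```text
[[0.4743 0.2415]
 [0.4742 0.3013]
 [0.4743 0.2714]] [[0.4752 0.229 ]
 [0.4717 0.3154]
 [0.4344 0.2722]]
[0.40302103 0.27120069 0.28874853]
```

View pics/w5.png

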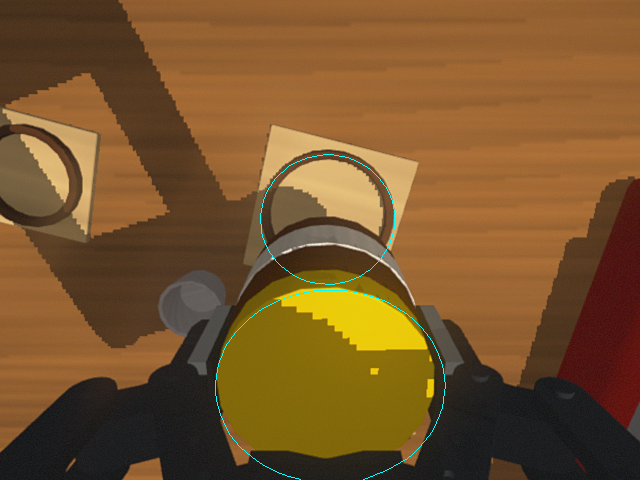

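drive_tool([
  {"dx":0,"dy":0,"dz":0.02,"turn":0},
  {"dx":0,"dy":0,"dz":0.045,"turn":0},
  {"dx":0,"dy":0,"dz":0.07,"turn":0},
  {"dx":0,"dy":0,"dz":0.09,"turn":0},
  {"dx":0,"dy":0,"dz":0.1,"turn":0},
  {"dx":0,"dy":0,"dz":0.106,"turn":0},
  {"dx":0,"dy":0,"dz":0.11,"turn":0},
  {"dx":0,"dy":0,"dz":0.1125,"turn":0},
  {"dx":0,"dy":0,"dz":0.1125,"turn":0},
  {"dx":0,"dy":0,"dz":0.1125,"turn":0},
])

```text
clock: 9.1
position: [0.4817, 0.2727, 0.1069]
orientation: [-0.003, 3.14, 0.0]
wrist_force: [-0.6, 0.1, 0.6]
width: 0.0617
grip_force: 65.8
```

drive_tool([
  {"dx":0,"dy":0,"dz":0,"turn":0},
  {"dx":0,"dy":0,"dz":0,"turn":0},
  {"dx":0,"dy":0,"dz":0,"turn":0},
  {"dx":0,"dy":0,"dz":0,"turn":0},
  {"dx":0,"dy":0,"dz":-0.01,"turn":0},
  {"dx":0,"dy":0,"dz":-0.03,"turn":0},
  {"dx":0,"dy":0,"dz":-0.055,"turn":0},
  {"dx":0,"dy":0,"dz":-0.08,"turn":0},
  {"dx":0,"dy":0,"dz":-0.1,"turn":0},
  {"dx":0,"dy":0,"dz":-0.11,"turn":0},
], jaw=1)

```text
clock: 10.35
position: [0.4819, 0.2727, 0.2183]
orientation: [-0.002, 3.139, 0.001]
wrist_force: [0.1, -0.2, 0.5]
width: 0.0851
grip_force: 0.0
```

```bash
python3 plan.py 619.5,-90,190,90 
```

```text
t 10.35 pos [0.4819 0.2727 0.2183] close yaw 90.1 tilt 0.15 j6 -1.26 w 0.0851 F [ 0.1 -0.2  0.5] 0.0
619.5,-90,190,90 -> [-0.137  -0.3629  0.0284] turn 0.1
```

drive_tool([
  {"dx":-0.019,"dy":-0.051,"dz":0,"turn":0},
  {"dx":-0.038,"dy":-0.101,"dz":0,"turn":0},
  {"dx":-0.057,"dy":-0.152,"dz":0,"turn":0},
  {"dx":-0.076,"dy":-0.202,"dz":0,"turn":0},
  {"dx":-0.095,"dy":-0.252,"dz":0,"turn":0},
  {"dx":-0.114,"dy":-0.302,"dz":0.005,"turn":0},
  {"dx":-0.13,"dy":-0.344,"dz":0.015,"turn":0},
  {"dx":-0.137,"dy":-0.363,"dz":0.02,"turn":0},
  {"dx":-0.137,"dy":-0.363,"dz":0.024,"turn":0},
  {"dx":-0.137,"dy":-0.363,"dz":0.028,"turn":0},
])

```text
clock: 11.6
position: [0.6184, -0.0888, 0.1881]
orientation: [0.004, -3.141, -0.001]
wrist_force: [0.3, 0.5, 0.2]
width: 0.0853
grip_force: 0.0
```

```bash
python3 plan.py 619.5,-90,105,90; cat > ov.py <<'E'
import sys
from h import *
from bench import imaging
# name, camera, then shapes: cx,cy,z,r  or cx,cy,z,w,h,ang (mm)
d=imaging.get_image(sys.argv[2]);im=cv2.resize(d["pixels"],None,fx=1,fy=1)
for s in sys.argv[3:]:
    v=[float(q) for q in s.split(",")]
    if len(v)==4:
        a=np.linspace(0,6.28,80);P=np.c_[v[0]+v[3]*np.cos(a),v[1]+v[3]*np.sin(a)]
    else: P=cv2.boxPoints(((v[0],v[1]),(v[3],v[4]),v[5]))
    P=np.c_[P,np.full(len(P),v[2])]/1000
    cv2.polylines(im,[proj(d,P).round().astype(np.int32)],True,(0,255,255),1)
cv2.imwrite("pics/%s.png"%sys.argv[1],im[:,:,::-1])
E
python3 ov.py w6 wrist 619.5,-90,84,21 461.6,-89.2,80,54,54,59.8
```

```text
t 11.6 pos [ 0.6184 -0.0888  0.1881] close yaw 90.1 tilt 0.08 j6 -1.89 w 0.0853 F [0.3 0.5 0.2] 0.0
619.5,-90,105,90 -> [-0.0012 -0.0013  0.0831] turn 0.1
```

View pics/w6.png

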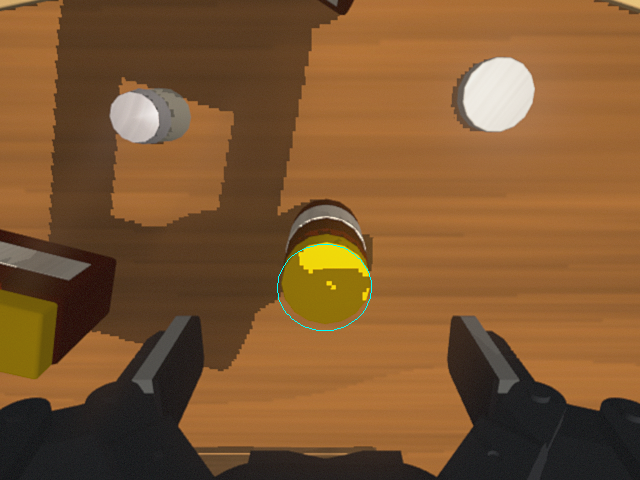

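The projected lid circle fits the slim jar at (325,288), so the top-camera positions hold. Grasping.

drive_tool([
  {"dx":0,"dy":0,"dz":0.015,"turn":0},
  {"dx":0,"dy":0,"dz":0.03,"turn":0},
  {"dx":0,"dy":0,"dz":0.05,"turn":0},
  {"dx":0,"dy":0,"dz":0.065,"turn":0},
  {"dx":0,"dy":0,"dz":0.075,"turn":0},
  {"dx":0,"dy":0,"dz":0.083,"turn":0},
  {"dx":0,"dy":0,"dz":0.083,"turn":0},
  {"dx":0,"dy":0,"dz":0.083,"turn":0},
  {"dx":0,"dy":0,"dz":0.083,"turn":0},
  {"dx":0,"dy":0,"dz":0.083,"turn":0},
])

```text
clock: 12.9
position: [0.6191, -0.0904, 0.1059]
orientation: [-0.002, 3.141, -0.0]
wrist_force: [-0.0, 0.1, 0.0]
width: 0.0855
grip_force: 0.0
```

drive_tool([
  {"dx":0,"dy":0,"dz":0,"turn":0},
  {"dx":0,"dy":0,"dz":0,"turn":0},
  {"dx":0,"dy":0,"dz":0,"turn":0},
  {"dx":0,"dy":0,"dz":0,"turn":0},
  {"dx":0,"dy":0,"dz":0,"turn":0},
  {"dx":0,"dy":0,"dz":0,"turn":0},
  {"dx":0,"dy":0,"dz":0,"turn":0},
  {"dx":0,"dy":0,"dz":0,"turn":0},
  {"dx":0,"dy":0,"dz":0,"turn":0},
  {"dx":0,"dy":0,"dz":0,"turn":0},
], jaw=-1)

```text
clock: 14.15
position: [0.6191, -0.0902, 0.1058]
orientation: [-0.002, 3.141, -0.0]
wrist_force: [-0.5, 2.0, 5.7]
width: 0.0406
grip_force: 60.7
```

```bash
python3 plan.py 453.5,74.8,220,90
```

```text
t 14.15 pos [ 0.6191 -0.0902  0.1058] close yaw 90.1 tilt 0.03 j6 -1.9 w 0.0406 F [-0.5  2.   5.7] 60.73368338984437
453.5,74.8,220,90 -> [ 0.1653  0.1652 -0.1143] turn 0.1
```

drive_tool([
  {"dx":0,"dy":0,"dz":-0.01,"turn":0},
  {"dx":0,"dy":0,"dz":-0.03,"turn":0},
  {"dx":0,"dy":0,"dz":-0.06,"turn":0},
  {"dx":0.01,"dy":0.01,"dz":-0.09,"turn":0},
  {"dx":0.035,"dy":0.035,"dz":-0.11,"turn":0},
  {"dx":0.07,"dy":0.07,"dz":-0.114,"turn":0},
  {"dx":0.105,"dy":0.105,"dz":-0.114,"turn":0},
  {"dx":0.14,"dy":0.14,"dz":-0.114,"turn":0},
  {"dx":0.16,"dy":0.16,"dz":-0.114,"turn":0},
  {"dx":0.165,"dy":0.165,"dz":-0.114,"turn":0},
])

```text
clock: 15.4
position: [0.4523, 0.0754, 0.2196]
orientation: [0.005, -3.141, 0.0]
wrist_force: [0.9, -0.2, -1.4]
width: 0.0406
grip_force: 60.7
```

```bash
python3 plan.py 453.5,74.8,111.8,90
```

```text
t 15.4 pos [0.4523 0.0754 0.2196] close yaw 90.2 tilt 0.04 j6 -1.65 w 0.0406 F [ 0.9 -0.2 -1.4] 60.665829931385815
453.5,74.8,111.8,90 -> [-0.0013 -0.0006  0.1078] turn 0.2
```

drive_tool([
  {"dx":0,"dy":0,"dz":0.015,"turn":0},
  {"dx":0,"dy":0,"dz":0.04,"turn":0},
  {"dx":0,"dy":0,"dz":0.065,"turn":0},
  {"dx":0,"dy":0,"dz":0.085,"turn":0},
  {"dx":0,"dy":0,"dz":0.095,"turn":0},
  {"dx":0,"dy":0,"dz":0.101,"turn":0},
  {"dx":0,"dy":0,"dz":0.105,"turn":0},
  {"dx":0,"dy":0,"dz":0.108,"turn":0},
  {"dx":0,"dy":0,"dz":0.108,"turn":0},
  {"dx":0,"dy":0,"dz":0.108,"turn":0},
])

```text
clock: 16.65
position: [0.454, 0.0745, 0.1118]
orientation: [-0.002, 3.141, -0.0]
wrist_force: [1.0, 0.4, -0.1]
width: 0.0404
grip_force: 60.7
```

```bash
python3 ov.py w7 wrist 453.5,74.8,14,34 453.5,74.8,90,21
```

```text
(no output)
```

View pics/w7.png

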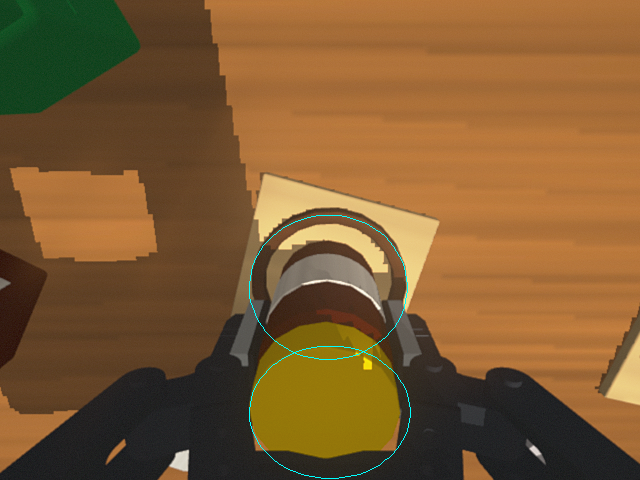

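The slim jar stands inside its fence ring: ring around (328,285), jar base around (327,290). Releasing.

drive_tool([
  {"dx":0,"dy":0,"dz":0,"turn":0},
  {"dx":0,"dy":0,"dz":0,"turn":0},
  {"dx":0,"dy":0,"dz":0,"turn":0},
  {"dx":0,"dy":0,"dz":0,"turn":0},
  {"dx":0,"dy":0,"dz":-0.01,"turn":0},
  {"dx":0,"dy":0,"dz":-0.03,"turn":0},
  {"dx":0,"dy":0,"dz":-0.05,"turn":0},
  {"dx":0,"dy":0,"dz":-0.07,"turn":0},
  {"dx":0,"dy":0,"dz":-0.085,"turn":0},
  {"dx":0,"dy":0,"dz":-0.085,"turn":0},
], jaw=1)

```text
clock: 17.95
position: [0.4545, 0.0745, 0.198]
orientation: [-0.002, 3.138, -0.0]
wrist_force: [0.8, -0.6, -0.5]
width: 0.0855
grip_force: 0.0
```

```bash
python3 plan.py 461.6,-89.2,190,59.8
```

```text
t 17.95 pos [0.4545 0.0745 0.198 ] close yaw 90.1 tilt 0.2 j6 -1.65 w 0.0855 F [ 0.8 -0.6 -0.5] 0.0
461.6,-89.2,190,59.8 -> [-0.0068 -0.1637  0.0081] turn 30.3
```

drive_tool([
  {"dx":-0.001,"dy":-0.02,"dz":0,"turn":4},
  {"dx":-0.002,"dy":-0.045,"dz":0,"turn":8},
  {"dx":-0.004,"dy":-0.075,"dz":0,"turn":13},
  {"dx":-0.005,"dy":-0.105,"dz":0,"turn":18},
  {"dx":-0.006,"dy":-0.13,"dz":0.004,"turn":23},
  {"dx":-0.007,"dy":-0.15,"dz":0.008,"turn":27},
  {"dx":-0.0075,"dy":-0.16,"dz":0.008,"turn":30.3},
  {"dx":-0.0075,"dy":-0.1637,"dz":0.008,"turn":30.3},
  {"dx":-0.0075,"dy":-0.1637,"dz":0.008,"turn":30.3},
  {"dx":-0.0075,"dy":-0.1637,"dz":0.008,"turn":30.3},
])

```text
clock: 19.2
position: [0.4613, -0.0887, 0.1884]
orientation: [-0.817, -3.033, -0.0]
wrist_force: [-0.2, 0.1, 0.1]
width: 0.0856
grip_force: 0.0
```

```bash
python3 plan.py 461.6,-89.2,104,59.8; python3 ov.py w8 wrist 461.6,-89.2,80,54,54,59.8
```

```text
t 19.2 pos [ 0.4613 -0.0887  0.1884] close yaw 59.8 tilt 0.02 j6 -1.47 w 0.0856 F [-0.2  0.1  0.1] 0.0
461.6,-89.2,104,59.8 -> [-0.0005 -0.0003  0.0844] turn 0.0
```

View pics/w8.png

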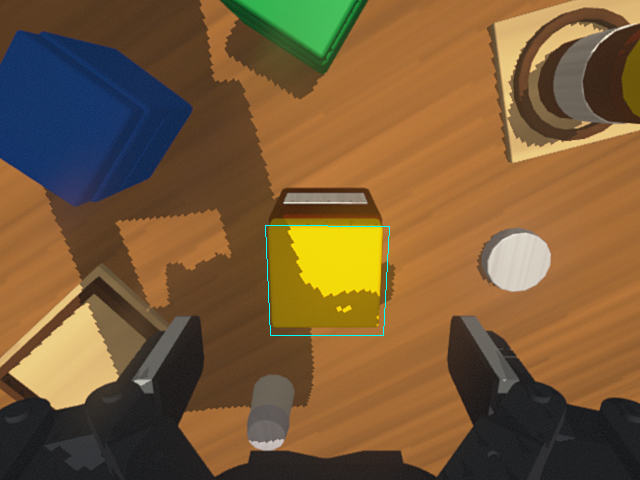

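The box drawn for the square jar sits squarely on its lid at (327,278), and the shaker at (270,410) is clear of both fingers. Grasping.

drive_tool([
  {"dx":0,"dy":0,"dz":0.015,"turn":0},
  {"dx":0,"dy":0,"dz":0.03,"turn":0},
  {"dx":0,"dy":0,"dz":0.05,"turn":0},
  {"dx":0,"dy":0,"dz":0.065,"turn":0},
  {"dx":0,"dy":0,"dz":0.075,"turn":0},
  {"dx":0,"dy":0,"dz":0.084,"turn":0},
  {"dx":0,"dy":0,"dz":0.084,"turn":0},
  {"dx":0,"dy":0,"dz":0.084,"turn":0},
  {"dx":0,"dy":0,"dz":0.084,"turn":0},
  {"dx":0,"dy":0,"dz":0.084,"turn":0},
])

```text
clock: 20.5
position: [0.4616, -0.0893, 0.1048]
orientation: [0.819, 3.032, -0.0]
wrist_force: [-0.1, -0.3, -0.1]
width: 0.0856
grip_force: 0.0
```

drive_tool([
  {"dx":0,"dy":0,"dz":0,"turn":0},
  {"dx":0,"dy":0,"dz":0,"turn":0},
  {"dx":0,"dy":0,"dz":0,"turn":0},
  {"dx":0,"dy":0,"dz":0,"turn":0},
  {"dx":0,"dy":0,"dz":0,"turn":0},
  {"dx":0,"dy":0,"dz":0,"turn":0},
  {"dx":0,"dy":0,"dz":0,"turn":0},
  {"dx":0,"dy":0,"dz":0,"turn":0},
  {"dx":0,"dy":0,"dz":0,"turn":0},
  {"dx":0,"dy":0,"dz":0,"turn":0},
], jaw=-1)

```text
clock: 21.75
position: [0.4617, -0.0892, 0.1048]
orientation: [0.819, 3.032, -0.0]
wrist_force: [0.2, 0.6, 5.3]
width: 0.0535
grip_force: 64.4
```

```bash
python3 plan.py 461.6,-89.2,220,59.8 637.5,290,220,105.4
```

```text
t 21.75 pos [ 0.4617 -0.0892  0.1048] close yaw 59.8 tilt 0.04 j6 -1.47 w 0.0535 F [0.2 0.6 5.3] 64.38794016838074
461.6,-89.2,220,59.8 -> [-0.      0.     -0.1152] turn -0.0
637.5,290,220,105.4 -> [ 0.0389  0.4162 -0.1152] turn -45.6
```

drive_tool([
  {"dx":0,"dy":0,"dz":-0.01,"turn":0},
  {"dx":0,"dy":0,"dz":-0.03,"turn":0},
  {"dx":0,"dy":0,"dz":-0.06,"turn":0},
  {"dx":0,"dy":0.01,"dz":-0.09,"turn":0},
  {"dx":0.003,"dy":0.035,"dz":-0.11,"turn":-5},
  {"dx":0.007,"dy":0.07,"dz":-0.115,"turn":-10},
  {"dx":0.01,"dy":0.11,"dz":-0.115,"turn":-15},
  {"dx":0.014,"dy":0.15,"dz":-0.115,"turn":-20},
  {"dx":0.018,"dy":0.185,"dz":-0.115,"turn":-23},
  {"dx":0.02,"dy":0.21,"dz":-0.115,"turn":-23},
])

```text
clock: 23.0
position: [0.5496, 0.1038, 0.219]
orientation: [-0.195, -3.134, 0.0]
wrist_force: [0.0, 0.3, -3.5]
width: 0.0528
grip_force: 63.9
```

```bash
python3 plan.py 637.5,290,220,105.4
```

```text
t 23.0 pos [0.5496 0.1038 0.219 ] close yaw 82.9 tilt 0.1 j6 -1.46 w 0.0528 F [ 0.   0.3 -3.5] 63.85198473930359
637.5,290,220,105.4 -> [-0.0642  0.1957 -0.0012] turn -22.5
```

drive_tool([
  {"dx":-0.013,"dy":0.04,"dz":0,"turn":-5},
  {"dx":-0.026,"dy":0.08,"dz":0,"turn":-10},
  {"dx":-0.039,"dy":0.12,"dz":0,"turn":-15},
  {"dx":-0.052,"dy":0.16,"dz":0,"turn":-20},
  {"dx":-0.061,"dy":0.185,"dz":0,"turn":-22.5},
  {"dx":-0.064,"dy":0.1955,"dz":0,"turn":-22.5},
  {"dx":-0.064,"dy":0.1955,"dz":0,"turn":-22.5},
  {"dx":-0.064,"dy":0.1955,"dz":0,"turn":-22.5},
  {"dx":-0.064,"dy":0.1955,"dz":0,"turn":-22.5},
  {"dx":-0.064,"dy":0.1955,"dz":0,"turn":-22.5},
])

```text
clock: 24.25
position: [0.6379, 0.2875, 0.2198]
orientation: [-0.416, 3.114, -0.0]
wrist_force: [-0.4, -0.2, -3.4]
width: 0.0535
grip_force: 64.0
```

```bash
python3 plan.py 637.5,290,110.8,105.4; python3 ov.py w9 wrist 637.5,290,14,80,80,15.4 637.5,290,6,68,68,15.4
```

```text
t 24.25 pos [0.6379 0.2875 0.2198] close yaw 105.2 tilt 0.01 j6 -1.57 w 0.0535 F [-0.4 -0.2 -3.4] 63.969619274139404
637.5,290,110.8,105.4 -> [-0.0003  0.0025  0.109 ] turn -0.2
```

View pics/w9.png

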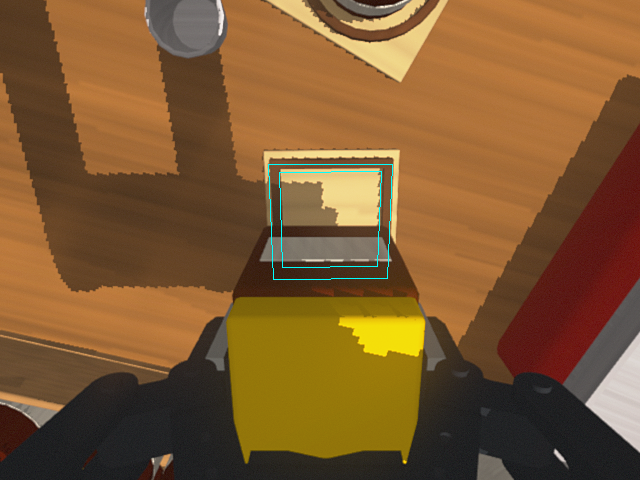

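The fence box drawn at (330,220) fits the real one within about 2 mm. The jar's sides are parallel to the fence, but the tool is still 2.5 mm short in y, so I'll correct that and lower.

drive_tool([
  {"dx":0,"dy":0.002,"dz":0.015,"turn":0},
  {"dx":0,"dy":0.0025,"dz":0.04,"turn":0},
  {"dx":0,"dy":0.0025,"dz":0.065,"turn":0},
  {"dx":0,"dy":0.0025,"dz":0.085,"turn":0},
  {"dx":0,"dy":0.0025,"dz":0.095,"turn":0},
  {"dx":0,"dy":0.0025,"dz":0.102,"turn":0},
  {"dx":0,"dy":0.0025,"dz":0.106,"turn":0},
  {"dx":0,"dy":0.0025,"dz":0.109,"turn":0},
  {"dx":0,"dy":0.0025,"dz":0.109,"turn":0},
  {"dx":0,"dy":0.0025,"dz":0.109,"turn":0},
])

```text
clock: 25.55
position: [0.6374, 0.2907, 0.1109]
orientation: [-0.418, 3.113, 0.0]
wrist_force: [0.4, -0.1, -2.6]
width: 0.0535
grip_force: 64.0
```

```bash
python3 plan.py 637.5,290,110.8,105.4; python3 ov.py w10 wrist
```

```text
t 25.55 pos [0.6374 0.2907 0.1109] close yaw 105.3 tilt 0.03 j6 -1.57 w 0.0535 F [ 0.4 -0.1 -2.6] 64.02965784072876
637.5,290,110.8,105.4 -> [ 0.     -0.0007  0.0001] turn -0.1
```

View pics/w10.png

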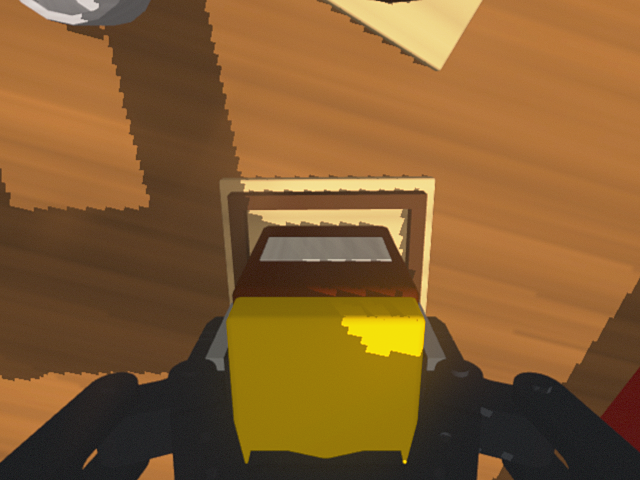

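The square jar is inside the fence, with floor visible between its base (row 227) and the fence (row 208). The wrist still carries the weight, so I'll lower about 1 mm more and release.

drive_tool([
  {"dx":0,"dy":0,"dz":0.0005,"turn":0},
  {"dx":0,"dy":0,"dz":0.001,"turn":0},
  {"dx":0,"dy":0,"dz":0.001,"turn":0},
  {"dx":0,"dy":0,"dz":0.001,"turn":0},
  {"dx":0,"dy":0,"dz":0.001,"turn":0},
  {"dx":0,"dy":0,"dz":0.001,"turn":0},
  {"dx":0,"dy":0,"dz":0.001,"turn":0},
  {"dx":0,"dy":0,"dz":0.001,"turn":0},
  {"dx":0,"dy":0,"dz":0.001,"turn":0},
  {"dx":0,"dy":0,"dz":0.001,"turn":0},
])

```text
clock: 26.85
position: [0.6374, 0.2907, 0.1109]
orientation: [-0.418, 3.113, 0.0]
wrist_force: [-2.8, -0.2, 4.4]
width: 0.0531
grip_force: 65.0
```

drive_tool([
  {"dx":0,"dy":0,"dz":0,"turn":0},
  {"dx":0,"dy":0,"dz":0,"turn":0},
  {"dx":0,"dy":0,"dz":0,"turn":0},
  {"dx":0,"dy":0,"dz":0,"turn":0},
  {"dx":0,"dy":0,"dz":-0.01,"turn":0},
  {"dx":0,"dy":0,"dz":-0.03,"turn":0},
  {"dx":0,"dy":0,"dz":-0.055,"turn":0},
  {"dx":0,"dy":0,"dz":-0.08,"turn":0},
  {"dx":0,"dy":0,"dz":-0.1,"turn":0},
  {"dx":0,"dy":0,"dz":-0.1,"turn":0},
], jaw=1)

```text
clock: 28.1
position: [0.6385, 0.2911, 0.2134]
orientation: [-0.417, 3.107, 0.001]
wrist_force: [0.2, -0.4, -0.5]
width: 0.0856
grip_force: 0.0
```

```bash
python3 plan.py 646.5,-269.5,190,-16.1 646.5,-269.5,190,163.9
```

```text
t 28.1 pos [0.6385 0.2911 0.2134] close yaw 105.3 tilt 0.37 j6 -1.57 w 0.0856 F [ 0.2 -0.4 -0.5] 0.0
646.5,-269.5,190,-16.1 -> [ 0.1403 -0.5428  0.0225] turn -58.6
646.5,-269.5,190,163.9 -> [ 0.1403 -0.5428  0.0225] turn -58.6
```

drive_tool([
  {"dx":0.006,"dy":-0.025,"dz":0,"turn":5},
  {"dx":0.016,"dy":-0.06,"dz":0,"turn":12},
  {"dx":0.026,"dy":-0.1,"dz":0,"turn":20},
  {"dx":0.036,"dy":-0.14,"dz":0,"turn":28},
  {"dx":0.046,"dy":-0.18,"dz":0,"turn":36},
  {"dx":0.056,"dy":-0.22,"dz":0,"turn":44},
  {"dx":0.067,"dy":-0.26,"dz":0,"turn":52},
  {"dx":0.077,"dy":-0.3,"dz":0,"turn":60},
  {"dx":0.086,"dy":-0.335,"dz":0,"turn":66},
  {"dx":0.09,"dy":-0.35,"dz":0,"turn":70},
])

```text
clock: 29.35
position: [0.6423, -0.073, 0.2089]
orientation: [-1.45, -2.786, 0.001]
wrist_force: [-0.6, 0.1, -0.4]
width: 0.0854
grip_force: 0.0
```

```bash
python3 plan.py 646.5,-269.5,190,-16.1
```

```text
t 29.35 pos [ 0.6423 -0.073   0.2089] close yaw 35.0 tilt 0.05 j6 -0.9 w 0.0854 F [-0.6  0.1 -0.4] 0.0
646.5,-269.5,190,-16.1 -> [-0.1634 -0.1092  0.0189] turn 51.1
```

drive_tool([
  {"dx":-0.02,"dy":-0.014,"dz":0,"turn":6},
  {"dx":-0.045,"dy":-0.03,"dz":0,"turn":13},
  {"dx":-0.075,"dy":-0.05,"dz":0,"turn":21},
  {"dx":-0.105,"dy":-0.07,"dz":0,"turn":29},
  {"dx":-0.135,"dy":-0.09,"dz":0,"turn":37},
  {"dx":-0.155,"dy":-0.103,"dz":0.005,"turn":45},
  {"dx":-0.1634,"dy":-0.109,"dz":0.01,"turn":51},
  {"dx":-0.1634,"dy":-0.109,"dz":0.019,"turn":51},
  {"dx":-0.1634,"dy":-0.109,"dz":0.019,"turn":51},
  {"dx":-0.1634,"dy":-0.109,"dz":0.019,"turn":51},
])

```text
clock: 30.6
position: [0.6482, -0.2661, 0.1904]
orientation: [-2.502, -1.899, 0.0]
wrist_force: [-0.6, 0.7, -0.8]
width: 0.0855
grip_force: 0.0
```

```bash
python3 plan.py 646.5,-269.5,102,-16.1;  python3 ov.py w11 wrist 646.8,-269.5,76,42,84,-16.1
```

```text
t 30.6 pos [ 0.6482 -0.2661  0.1904] close yaw -15.6 tilt 0.02 j6 -0.28 w 0.0855 F [-0.6  0.7 -0.8] 0.0
646.5,-269.5,102,-16.1 -> [-0.0037 -0.0007  0.0884] turn 0.5
```

View pics/w11.png

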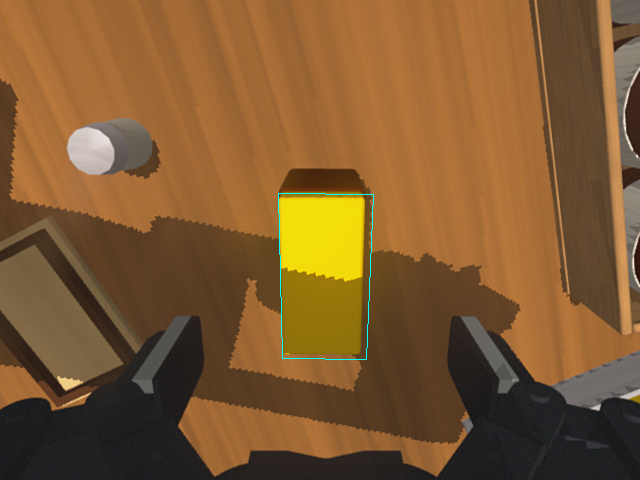

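The box matches the oblong lid at (325,275). The crate (right of column 540) and the tray (590,385) are well clear of the fingers.

drive_tool([
  {"dx":-0.0035,"dy":-0.0005,"dz":0.012,"turn":0.5},
  {"dx":-0.0035,"dy":-0.0005,"dz":0.03,"turn":0.5},
  {"dx":-0.0035,"dy":-0.0005,"dz":0.05,"turn":0.5},
  {"dx":-0.0035,"dy":-0.0005,"dz":0.068,"turn":0.5},
  {"dx":-0.0035,"dy":-0.0005,"dz":0.08,"turn":0.5},
  {"dx":-0.0035,"dy":-0.0005,"dz":0.088,"turn":0.5},
  {"dx":-0.0035,"dy":-0.0005,"dz":0.088,"turn":0.5},
  {"dx":-0.0035,"dy":-0.0005,"dz":0.088,"turn":0.5},
  {"dx":-0.0035,"dy":-0.0005,"dz":0.088,"turn":0.5},
  {"dx":-0.0035,"dy":-0.0005,"dz":0.088,"turn":0.5},
])

```text
clock: 31.9
position: [0.6469, -0.2704, 0.1031]
orientation: [2.512, 1.885, 0.001]
wrist_force: [-0.3, 0.3, 0.5]
width: 0.0853
grip_force: 0.0
```

drive_tool([
  {"dx":0,"dy":0,"dz":0,"turn":0},
  {"dx":0,"dy":0,"dz":0,"turn":0},
  {"dx":0,"dy":0,"dz":0,"turn":0},
  {"dx":0,"dy":0,"dz":0,"turn":0},
  {"dx":0,"dy":0,"dz":0,"turn":0},
  {"dx":0,"dy":0,"dz":0,"turn":0},
  {"dx":0,"dy":0,"dz":0,"turn":0},
  {"dx":0,"dy":0,"dz":0,"turn":0},
  {"dx":0,"dy":0,"dz":0,"turn":0},
  {"dx":0,"dy":0,"dz":0,"turn":0},
], jaw=-1)

```text
clock: 33.15
position: [0.6467, -0.2703, 0.1027]
orientation: [2.512, 1.886, 0.0]
wrist_force: [-1.3, 0.7, 5.9]
width: 0.041
grip_force: 63.1
```

```bash
python3 plan.py 458,-278.3,200,10.7
```

```text
t 33.15 pos [ 0.6467 -0.2703  0.1027] close yaw -16.2 tilt 0.01 j6 -0.27 w 0.041 F [-1.3  0.7  5.9] 63.07192325592041
458,-278.3,200,10.7 -> [-0.0604 -0.1789 -0.0973] turn -26.9
```

drive_tool([
  {"dx":0,"dy":0,"dz":-0.01,"turn":0},
  {"dx":0,"dy":0,"dz":-0.03,"turn":0},
  {"dx":0,"dy":0,"dz":-0.06,"turn":0},
  {"dx":-0.003,"dy":-0.01,"dz":-0.085,"turn":-2},
  {"dx":-0.01,"dy":-0.03,"dz":-0.097,"turn":-6},
  {"dx":-0.023,"dy":-0.067,"dz":-0.097,"turn":-12},
  {"dx":-0.036,"dy":-0.107,"dz":-0.097,"turn":-18},
  {"dx":-0.049,"dy":-0.146,"dz":-0.097,"turn":-24},
  {"dx":-0.058,"dy":-0.172,"dz":-0.097,"turn":-27},
  {"dx":-0.0605,"dy":-0.179,"dz":-0.097,"turn":-27},
])

```text
clock: 34.4
position: [0.4567, -0.2785, 0.2005]
orientation: [2.004, 2.418, -0.0]
wrist_force: [-0.1, -0.8, -3.9]
width: 0.0412
grip_force: 62.4
```

drive_tool([
  {"dx":0,"dy":0,"dz":0,"turn":0},
  {"dx":0,"dy":0,"dz":0,"turn":0},
  {"dx":0,"dy":0,"dz":0.01,"turn":0},
  {"dx":0,"dy":0,"dz":0.025,"turn":0},
  {"dx":0,"dy":0,"dz":0.04,"turn":0},
  {"dx":0,"dy":0,"dz":0.05,"turn":0},
  {"dx":0,"dy":0,"dz":0.05,"turn":0},
  {"dx":0,"dy":0,"dz":0.05,"turn":0},
  {"dx":0,"dy":0,"dz":0.05,"turn":0},
  {"dx":0,"dy":0,"dz":0.05,"turn":0},
])

```text
clock: 35.65
position: [0.4581, -0.2785, 0.15]
orientation: [2.002, 2.42, -0.0]
wrist_force: [0.0, -0.0, -4.0]
width: 0.0413
grip_force: 62.3
```

```bash
python3 plan.py 458,-278.3,108.5,10.7; python3 ov.py w12 wrist 458.3,-278.5,14,68,110,10.7
```

```text
t 35.65 pos [ 0.4581 -0.2785  0.15  ] close yaw 10.8 tilt 0.06 j6 -0.94 w 0.0413 F [ 0. -0. -4.] 62.274852991104126
458,-278.3,108.5,10.7 -> [ 0.0003 -0.      0.0415] turn 0.1
```

View pics/w12.png

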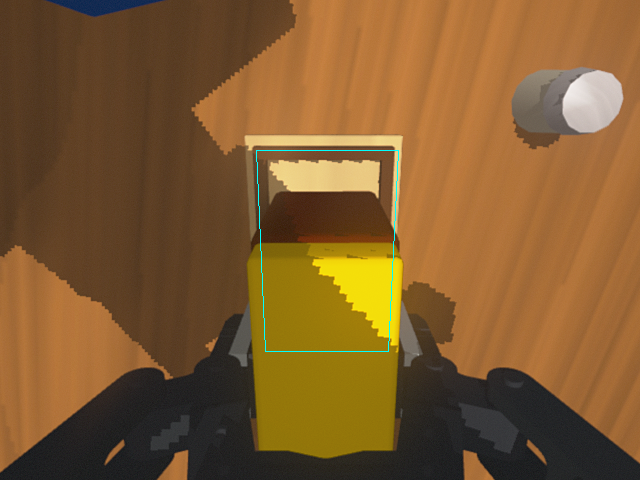

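The drawn fence box matches the oblong nest (top edge row 150, left edge column 256), and the jar is aligned over it. Lowering.

drive_tool([
  {"dx":0,"dy":0,"dz":0.01,"turn":0},
  {"dx":0,"dy":0,"dz":0.02,"turn":0},
  {"dx":0,"dy":0,"dz":0.028,"turn":0},
  {"dx":0,"dy":0,"dz":0.034,"turn":0},
  {"dx":0,"dy":0,"dz":0.038,"turn":0},
  {"dx":0,"dy":0,"dz":0.04,"turn":0},
  {"dx":0,"dy":0,"dz":0.041,"turn":0},
  {"dx":0,"dy":0,"dz":0.042,"turn":0},
  {"dx":0,"dy":0,"dz":0.042,"turn":0},
  {"dx":0,"dy":0,"dz":0.042,"turn":0},
])

```text
clock: 36.95
position: [0.4579, -0.2784, 0.1086]
orientation: [2.002, 2.42, -0.0]
wrist_force: [-2.3, 2.0, 5.2]
width: 0.041
grip_force: 63.5
```

Contact with the floor. Release, rise, and swing clear to see the whole scene.

drive_tool([
  {"dx":0,"dy":0,"dz":0,"turn":0},
  {"dx":0,"dy":0,"dz":0,"turn":0},
  {"dx":0,"dy":0,"dz":0,"turn":0},
  {"dx":0,"dy":0,"dz":0,"turn":0},
  {"dx":0,"dy":0,"dz":-0.01,"turn":0},
  {"dx":0,"dy":0,"dz":-0.03,"turn":0},
  {"dx":0,"dy":0,"dz":-0.06,"turn":0},
  {"dx":0,"dy":0,"dz":-0.1,"turn":0},
  {"dx":0,"dy":0,"dz":-0.14,"turn":0},
  {"dx":0,"dy":0,"dz":-0.16,"turn":0},
], jaw=1)

```text
clock: 38.2
position: [0.4584, -0.2789, 0.2708]
orientation: [2.0, 2.417, -0.0]
wrist_force: [0.0, -0.0, 0.5]
width: 0.0855
grip_force: 0.0
```

```bash
python3 plan.py 290,-400,270,10.7
```

```text
t 38.2 pos [ 0.4584 -0.2789  0.2708] close yaw 10.8 tilt 0.25 j6 -0.94 w 0.0855 F [ 0.  -0.   0.5] 0.0
290,-400,270,10.7 -> [-0.0875 -0.1881  0.0006] turn 0.1
```

drive_tool([
  {"dx":-0.006,"dy":-0.015,"dz":0,"turn":0},
  {"dx":-0.018,"dy":-0.04,"dz":0,"turn":0},
  {"dx":-0.032,"dy":-0.07,"dz":0,"turn":0},
  {"dx":-0.046,"dy":-0.1,"dz":0,"turn":0},
  {"dx":-0.052,"dy":-0.112,"dz":0,"turn":0},
  {"dx":-0.052,"dy":-0.112,"dz":0,"turn":0},
  {"dx":-0.052,"dy":-0.112,"dz":0,"turn":0},
  {"dx":-0.052,"dy":-0.112,"dz":0,"turn":0},
  {"dx":-0.052,"dy":-0.112,"dz":0,"turn":0},
  {"dx":-0.052,"dy":-0.112,"dz":0,"turn":0},
])

```text
clock: 39.45
position: [0.3579, -0.3501, 0.2675]
orientation: [2.002, 2.421, -0.0]
wrist_force: [-0.8, 0.2, 0.6]
width: 0.0853
grip_force: 0.0
```

```bash
python3 - <<'E'
from bench import imaging
import cv2,numpy as np
a=imaging.get_image("top")["pixels"][150:360,145:485,::-1]
b=imaging.get_image("scene")["pixels"][150:400,100:560,::-1]
a=cv2.resize(a,(486,300),interpolation=cv2.INTER_CUBIC);b=cv2.resize(b,(552,300),interpolation=cv2.INTER_CUBIC)
o=np.zeros((600,552,3),np.uint8);o[:300,:486]=a;o[300:]=b
cv2.imwrite("pics/end.png",o)
E
```

```text
(no output)
```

View pics/end.png

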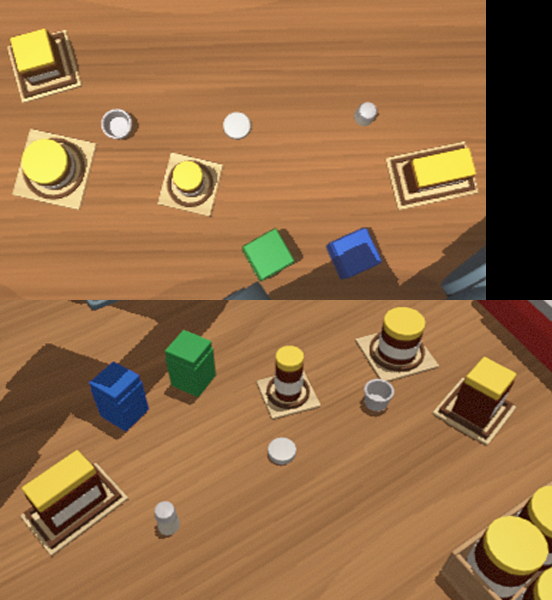

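All four jars stand upright in their nests: square (38,50), wide (45,160), slim (187,177) and oblong (444,167) in the upper half. The shaker, cup and look-alikes haven't moved. I'll check the lid centres numerically before handing in.

```bash
python3 - <<'E'
from h import *
from bench import imaging
d=imaging.get_image("top");hsv=cv2.cvtColor(d["pixels"],cv2.COLOR_RGB2HSV)
m=((hsv[:,:,0]>24)&(hsv[:,:,0]<33)&(hsv[:,:,1]>150)&(hsv[:,:,2]>200)).astype(np.uint8)
n,l,s,c=cv2.connectedComponentsWithStats(m)
for k,x,y,z in(("wide",481.5,272.5,.076),("slim",454,74.6,.09),("square",638,290,.086),("oblong",458.3,-278.5,.082)):
    u=proj(d,[[x/1000,y/1000,z]])[0];i=np.bincount(l[int(u[1])-4:int(u[1])+4,int(u[0])-4:int(u[0])+4].ravel()).argmax()
    ys,xs=np.nonzero(l==i);r=cv2.minAreaRect(back(d,np.c_[xs,ys],z).astype(np.float32)*1000)
    print(k,np.round(np.array(r[0])-[x,y],1),np.round(r[1],1),round(r[2],1))
E
```

```text
wide [  72.7 -294.4] [1371.6  980. ] 88.9
slim [ 6.2 -3. ] [38.7 26.8] 69.0
square [-0.1 -1. ] [49.4 49.3] 14.8
oblong [0.7 0.6] [37.4 79. ] 10.9
```

```bash
python3 - <<'E'
from h import *
from bench import imaging
d=imaging.get_image("top");hsv=cv2.cvtColor(d["pixels"],cv2.COLOR_RGB2HSV)
m=((hsv[:,:,0]>25)&(hsv[:,:,0]<33)&(hsv[:,:,1]>125)&(hsv[:,:,2]>190)).astype(np.uint8)
n,l,s,c=cv2.connectedComponentsWithStats(m)
for k,x,y,z in(("wide",481.5,272.5,.076),("slim",454,74.6,.09)):
    u=proj(d,[[x/1000,y/1000,z]])[0].round().astype(int);print(u,hsv[u[1],u[0]])
    i=np.bincount(l[u[1]-4:u[1]+4,u[0]-4:u[0]+4].ravel()).argmax()
    ys,xs=np.nonzero(l==i);r=cv2.minAreaRect(back(d,np.c_[xs,ys],z).astype(np.float32)*1000)
    print(k,np.round(np.array(r[0])-[x,y],1),np.round(r[1],1))
E
```

```text
[175 262] [ 29 148 252]
wide [ 0.5 -1. ] [60.5 59.5]
[275 273] [ 29 151 252]
slim [ 0.4 -0.4] [36.8 37.2]
```

All are within about 1 mm of their nest centres.

```bash
python3 -c "
from bench import workorder
print(workorder.sign_off())"
```

```text
the job is handed in; nothing more can be done
None
```

All four jars stand upright on the floors of their matching nests, each within about 1 mm of centre; the shaker, cup and look-alikes were left alone, and the job was handed in at about 40 s of the allowed 109 s.

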